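# Lock a fixture's hinge pin with an R-clip

## Robot

A 6-joint arm with a two-finger parallel gripper is mounted at the origin on a cart in front of the work surface, level with it; the furniture and walls round the work are solid. World frame = base frame: x ahead of the robot, y to its left, z up, the work surface at z = 0. Lengths are in m, angles in rad, forces in N, time in s.
With the tool pointing down it reaches from about 0.375 to 0.825 m from the base axis. Payload 5.5 kg.
Tool frame: the origin (TCP) lies midway between the tips of the shut fingers; the grasp point (between the pads) lies 19 mm behind it; z points along the fingers, y is the line along which they close (so a half turn about z gives the same grasp; the last joint's range is limited). The gripper opens to 85 mm and grips with 20 to 120 N. Pads are 22 mm wide; open, the fingers measure 114 mm over their backs; the gripper's body (76 mm by 85 mm) begins 54 mm behind the grasp point. The pads swing forward as they close: fully open they stand 13 mm farther back than shut.
Start: joints at [1.348, 0.314, -0.047, 1.21, 0, 1.571], TCP at [0.133, 0.585, 0.231] pointing down, gripper open.
Joint ranges: [-2.67, 2.67], [-0.69, 1.73], [-1.03, 1.25], [-2.08, 2.16], [-1.42, 1.45], [-3.14, 3.14]. Speed limits (rad/s): [2.39, 2.39, 3.01, 3.14, 3.14, 3.14].

## Interface

Orientations are given as a rotation vector (axis times angle).
In Python, from cell import env gives the robot as it stands.
- The arm moves only by the tool send_rows, never from a script. Its argument "steps" is a list that holds one entry, the list of rows, each a list of 5 numbers: the shift along the tool's x, y, z in cm, then the turn about the tool's z in rad, then the finger opening in cm, from 0 to 8.54. In form: [[[tx, ty, tz, turn, fingers], ...]]. A call has 1 to 8 rows; each row shifts and turns the commanded pose from where the row before left it, along the tool's axes as they then stand; what a row does not reach is not made up. A row lasts 1/8 s, in which the tool goes at most 62.5 mm and 10.7 degrees, less where a joint would pass 70% of its speed; a pose out of reach is approached as far as the arm can. A call is refused whole if a number of a shift passes 6.25 or a number of a turn 0.188, either way. A call with a gripper value outside its range is refused whole. The fingers move at their own pace and stop on an object; the grip force is fixed at half the most. Time passes only in rows, so rows that do not move let the fingers close. It gives the time, the measured TCP pose, the force, the opening and the grip force at its end, in the units of the state.
- env.observe(): the state, without advancing time (a new reading comes with each control period).
- env.capture(name): name is "scene" or "side" or "wrist"; returns (picture, depth): 420x560x3 uint8, blue, green, red; 420x560 float32, m along the optical axis (not along the pixel's ray), 0 where there is no reading.
- env.camera_params(name): a dict with "camera_matrix" (3x3 intrinsics, pixels), "world_to_cam" (4x4, takes a point from world to camera coordinates). Camera axes: x right, y down, z forward; pixel columns grow to the right and rows downward; lengths in m; the calibration is good to about 2 mm. A picture is of the moment at which its call begins: read the wrist's pose just before it. camera_params takes no time and is no camera call; for the wrist camera it gives the pose at the moment of the call.
- env.finish_job(): hands the job in; it is judged then, once.
The state is a dict: "time": time; "qpos": joint angles; "qd": joint speeds; "joint_torque": joint torques, N m; "tcp_pos": TCP position; "ee_rot": TCP orientation; "ft_force": force on the tool from outside, world axes, zero at the start; "wrist_torque": the same for the moment, N m; "opening": finger opening in m; "grip_force": force on a finger pad.
Only numpy, scipy, OpenCV 4.12 (cv2) and the standard library are available. Lean on these libraries where they do the work, as an engineer would, in place of code of your own. Each camera call takes 0.05 s, during which the arm holds its last target. There are 200 camera calls.

## Task

Take the R-clip by its orange grip out of the white holder and push its straight leg down through the cross hole in the steel pin of the inspection fixture, until the sprung bow has snapped right over the pin and the clip sits fully home and upright; then let go. The pin has end float, so feel for the hole gently and never force the clip (keep its contact with the fixture well under 40 N); leave the other things on the desk where they are.

Things in the scene. Friction and masses are not known exactly. Their poses are not given: they have to be found in the camera images.
- fixture: Inspection fixture, fixed to the desk: dark base plate 140 x 64 x 10 mm, grey fork of two upright cheeks (outer faces at y = +22 and -22 mm, tops at z = 73 mm), aluminium hold-down arm running to +x. Origin: on the desk under the middle of the fork; z up, y along the steel pin through the fork.
- pin_mid (a point): Axis of the pin's free end, 60 mm above the desk, 40 mm to -y of the fixture's origin (same axes: y along the pin). Level steel pin, 16 mm in diameter, its end 20 mm beyond the hole to -y. Its vertical through hole (7 mm, countersunk 0.7 mm) is NOT exactly here: it lies within 10 mm of here either way along y, as the pin has slid by an unmeasured amount. It is now held firm by friction (slips only over 30 N) and does not turn.
- holder: White plastic holder, fixed: block 50 x 40.5 x 40 mm with a neck 26 x 12 mm on top up to z = 54 mm, in which the clip hangs upright in a slot along x, its orange grip resting on the neck. Origin: on the desk under its middle; z up.
- clip_grip (a point): Centre of the R-clip's orange grip, 26 (x) x 14 (y) x 30 (z) mm; pinch it across the 14 mm. 65 mm above the leg's tip, 4 mm to +x of the leg's axis. Clip axes: z from tip up to grip, x from the leg to the sprung bow, y across the flat clip. Clip 50 g. In the holder this point is 69 mm above the desk; lift it 55 mm or more to free it.
- clip_tip (a point): Blunt flat tip of the clip's straight leg (4.5 mm wire). Bow of 3.6 mm wire beside it to +x, from 4 to 46 mm above the tip. Home: pin axis 22 mm above the tip (tip 38 mm above the desk), clip x square to the pin (bow on either side), bow hugging the pin. The bow first touches when the tip is 5 mm under the pin's axis, rides over with about 5 to 12 N of push, and snaps in.
- clip_bow (a joint): Deflection of the sprung bow, rad: 0 as it is free or snapped home, grows to about 0.1 as the bow rides over the pin's side (spring 3 N m/rad, preloaded by 0.2 N m)
- objective_can: White screw can, 47 mm in diameter, 52 mm high; bystander. Origin: centre of its underside
- sample_flange: Brass-coloured turned flange, 40 mm in diameter, 16 mm high; bystander. Origin: centre of its underside
- usb_stick: Black memory stick 18 x 53 x 8 mm; bystander. Origin: centre of its underside
- mouse: Black computer mouse 112 x 60 x 38 mm; bystander. Origin: centre of its underside
- marker_pen: Black and white marker pen 17 x 135 x 16 mm; bystander. Origin: centre of its underside
Not all that is in view belongs to the job. What is shaped like the holder but blue or pink is not meant.

How it is judged:
On the way, in this order (a step that is already met when the one before it is completed fails the run):
1. the clip has been lifted out of the holder (z of clip_tip in the frame of holder above 0.056 m), for 0.1 s.
2. the leg is threaded into the pin's hole, the bow not yet home (z of clip_tip in the frame of fixture below 0.062 m and x of clip_tip in the frame of fixture between -0.0045 and 0.0045 m and y of clip_tip in the frame of fixture between -0.054 and -0.026 m), for 0.02 s.
At the end, for the whole second after the job is handed in: The leg is through the pin's hole, its tip 34 to 41 mm above the desk and within 6 mm of the pin's axis (7 mm beyond the float along it), the bow sprung back over the pin (under 0.035 rad), the clip upright to 0.2 rad and square to the pin to 0.35 rad, released and at rest (z of clip_tip in the frame of fixture between 0.034 and 0.041 m and x of clip_tip in the frame of fixture between -0.006 and 0.006 m and y of clip_tip in the frame of fixture between -0.057 and -0.023 m and value of joint clip_bow below 0.035 rad and angle between clip_grip's own z axis and vertical below 0.2 rad and angle between the x axis of clip_grip and the x axis of fixture, either way round below 0.35 rad and linear speed of clip below 0.02 m/s); the robot touches nothing.
It fails at once if the clip bears on the fixture or its pin with more than 40 N in all (the bow's own squeeze of the pin included) (contact force between clip and fixture above 40 N).
It fails at once if a bystander (screw can, flange, memory stick, mouse, marker pen) is moved by more than 20 mm (distance of any of objective_can, sample_flange, usb_stick, mouse, marker_pen from where it was at the start of the episode above 0.02 m).
It also fails if it takes over 56 s, if anything falls off the work surface, if the arm or the gripper's body presses on something with over 40 N, if the wrist force passes 120 N, or if a joint passes its speed limit or range.

## Working session

There is one attempt and no reset: what is moved stays moved. The work goes in short steps, Python scripts to look and compute and a tool call to move; the robot and the scene stay as the last step left them, time stands still between calls to the robot, and variables do not carry over. Pictures are saved under pics/ and viewed, at most 12 in all, crops included, and the job is handed in when it is done.

Besides the shell and the picture viewer there is one more tool, called as name([rows], argument=value, ...), one row to a line, values as JSON. send_rows: Moves the arm, as the interface text tells. Its arguments: {"type":"object","properties":{"steps":{"type":"array","items":{"type":"array","items":{"type":"array","items":{"type":"number"}}}}},"required":["steps"]}

```bash
mkdir -p pics; cat > h.py <<'E'
import numpy as np, cv2
from cell import env
def cap(n,f=None):
    P=env.camera_params(n); im,d=env.capture(n)
    if f: cv2.imwrite('pics/'+f,im)
    return im,d,P
def world(P,d,u,v):
    K=P['camera_matrix'];z=d[v,u]
    c=np.array([(u-K[0,2])/K[0,0]*z,(v-K[1,2])/K[1,1]*z,z,1.])
    return (np.linalg.inv(P['world_to_cam'])@c)[:3]
def cloud(P,d):
    K=P['camera_matrix'];v,u=np.indices(d.shape)
    c=np.stack([(u-K[0,2])/K[0,0]*d,(v-K[1,2])/K[1,1]*d,d,np.ones_like(d)],-1)
    w=(c@np.linalg.inv(P['world_to_cam']).T)[...,:3]; w[d==0]=np.nan
    return w
E
python3 - <<'E'
from h import *
ims=[]
for n in('scene','side'):
    im,d,P=cap(n,n+'0.png'); np.savez(n+'0.npz',im=im,d=d,K=P['camera_matrix'],T=P['world_to_cam'])
    print(n,P['camera_matrix'][0],np.linalg.inv(P['world_to_cam'])[:3])
print(env.observe())
E
```

```text
scene [446.6417744    0.         275.86347728] [[ 0.56153877 -0.50141417  0.6582234  -0.20508817]
 [-0.82721206 -0.32108771  0.46111049 -0.61439042]
 [-0.01985989 -0.80342175 -0.59507905  0.7288262 ]]
side [410.29329186   0.         278.1152973 ] [[ 0.8829892  -0.17657374  0.43491584  0.1114671 ]
 [-0.46910207 -0.36458553  0.80437593 -0.94903156]
 [ 0.01653235 -0.91427518 -0.40475619  0.4930186 ]]
{'time': 0.1, 'qpos': array([ 1.34798949e+00,  3.14180126e-01, -4.79585801e-02,  1.21019250e+00,
       -2.08153016e-05,  1.57078026e+00]), 'qd': array([-0.000254  , -0.00146066,  0.00102131,  0.00262423, -0.00101662,
        0.00079019]), 'joint_torque': array([-5.82832417e-04, -5.40767455e+01,  3.40542769e+01,  1.12084459e-02,
        2.84798199e-05,  6.21953603e-06]), 'tcp_pos': array([0.13247534, 0.58467216, 0.23051489]), 'ee_rot': array([-3.49218802e-01, -3.12197096e+00,  2.39955842e-03]), 'ft_force': array([ 0.2838437 , -0.08750357,  0.31110096]), 'wrist_torque': array([0.02214809, 0.0525264 , 0.04527336]), 'grip_force': 0.0, 'opening': 0.08517088445773387}
```

View pics/scene0.png

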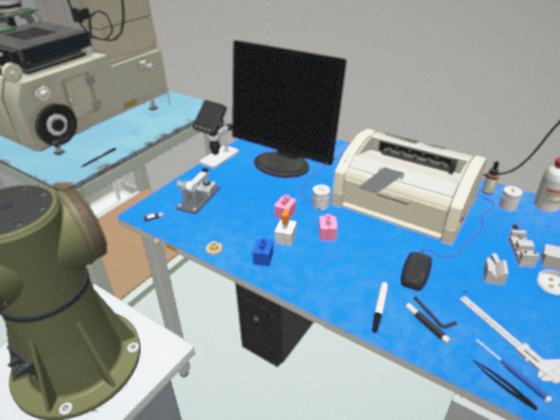

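View pics/side0.png

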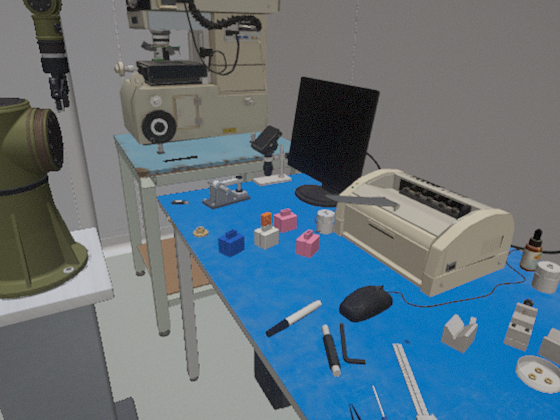

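The white holder with the clip's orange grip is at scene (285,232)/(286,214) and side (266,237)/(266,219). It could be confused with the blue holder at (262,252), pink holders at (285,206) and (328,228), or the white can at (321,196). The fixture is at scene (198,190) and side (226,193). I choose the white holder with the orange grip.

```bash
python3 - <<'E'
from h import *
cr=[]
for n,(u0,v0,w,hh) in dict(scene=(165,165,150,100),side=(190,165,120,95)).items():
    z=np.load(n+'0.npz');P=dict(camera_matrix=z['K'],world_to_cam=z['T']);im=z['im'];w_=cloud(P,z['d'])
    b,g,r=[im[...,i].astype(int) for i in range(3)]
    m=(r>180)&(g<150)&(b<80)&(r-g>70); m[:, :u0]=0; m[:v0]=0; m[v0+hh:]=0; m[:,u0+w:]=0
    p=w_[m]; print(n,'orange',m.sum(),np.argwhere(m).mean(0),np.nanmedian(p,0),np.nanmin(p,0),np.nanmax(p,0))
    c0=np.nanmedian(p,0)
    # white holder
    q=(abs(w_-c0)[...,:2].max(-1)<.05)&(w_[...,2]>.01)&(im.min(-1)>120)
    p=w_[q];print(' holder',len(p),np.nanmin(p,0),np.nanmax(p,0))
    t=p[abs(p[:,2]-.04)<.004];print(' top',len(t),t.mean(0),cv2.minAreaRect((t[:,:2]*1000).astype(np.float32)))
    # fixture
    f=np.array([[198,190],[226,193]][n=='side']);f0=w_[f[1],f[0]];print(' fix px',f0)
    q=(np.linalg.norm(w_[...,:2]-f0[:2],axis=-1)<.11)&(w_[...,2]>.006)
    p=w_[q]
    for lo,hi in((.006,.014),(.03,.055),(.055,.07),(.07,.078),(.078,.12)):
        t=p[(p[:,2]>lo)&(p[:,2]<hi)]
        if len(t)>3: print('  z',lo,len(t),t.mean(0).round(3),cv2.minAreaRect((t[:,:2]*1000).astype(np.float32)))
    cr.append(cv2.resize(im[v0:v0+95,u0:u0+120],None,fx=3.3,fy=4,interpolation=cv2.INTER_CUBIC))
cv2.imwrite('pics/crop1.png',np.hstack(cr))
E
```

```text
scene orange 45 [217.48888889 285.13333333] [ 0.50695984 -0.14041655  0.07547746] [ 0.50171509 -0.14468899  0.0591901 ] [ 0.525179   -0.13566787  0.0846988 ]
 holder 369 [ 0.4868492  -0.16151649  0.01007922] [ 0.54600976 -0.10807542  0.07138891]
 top 167 [ 0.51242803 -0.13844583  0.03925904] ((517.2184448242188, -134.79876708984375), (49.948081970214844, 41.454551696777344), 17.509061813354492)
 fix px [0.50071677 0.13543473 0.06004236]
  z 0.006 319 [0.508 0.156 0.009] ((507.9712219238281, 154.93202209472656), (69.30397033691406, 193.42282104492188), 81.07736206054688)
  z 0.03 160 [0.507 0.161 0.042] ((521.3446044921875, 171.6441650390625), (104.55992889404297, 85.34089660644531), 44.45146179199219)
  z 0.055 325 [0.515 0.158 0.064] ((520.5665893554688, 171.68118286132812), (115.56809997558594, 88.63862609863281), 44.42763900756836)
  z 0.07 71 [0.522 0.17  0.072] ((535.1025390625, 166.7333526611328), (54.868473052978516, 100.46802520751953), 84.20268249511719)
side orange 19 [214.15789474 265.94736842] [ 0.51636728 -0.13713974  0.08030708] [ 0.50670189 -0.14422501  0.07866442] [ 0.5288997  -0.13154028  0.08144132]
 holder 323 [ 0.48997773 -0.16370235  0.01006465] [ 0.54708401 -0.1205353   0.05295024]
 top 84 [ 0.5150317  -0.14173073  0.03796674] ((519.063232421875, -137.36944580078125), (47.77847671508789, 38.86650085449219), 19.95224952697754)
 fix px [0.52254037 0.14573473 0.0336937 ]
  z 0.006 157 [0.525 0.157 0.009] ((531.3404541015625, 164.91445922851562), (136.97596740722656, 58.39109802246094), 8.934128761291504)
  z 0.03 167 [0.517 0.155 0.044] ((519.1785278320312, 168.23902893066406), (105.19329833984375, 90.1570816040039), 45.19490051269531)
  z 0.055 232 [0.523 0.157 0.062] ((531.7079467773438, 145.86380004882812), (96.81865692138672, 104.62664794921875), 83.69877624511719)
```

View pics/crop1.png

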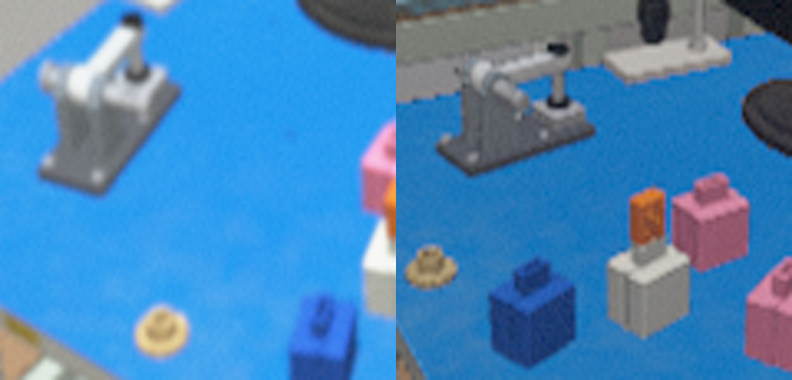

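The crop shows the white holder in the centre-right with the orange grip on its neck. The blue and pink ones are empty decoys. In the fixture, the pin points towards the side camera. Next I work out the wrist camera offset and the first move.

```bash
python3 - <<'E'
from h import *
from scipy.spatial.transform import Rotation as R
s=env.observe();P=env.camera_params('wrist');C=np.linalg.inv(P['world_to_cam'])
Rt=R.from_rotvec(s['ee_rot']).as_matrix()
print(P['camera_matrix']);print('cam in tool',Rt.T@(C[:3,3]-s['tcp_pos']));print(Rt.T@C[:3,:3]);print(Rt)
for t in([.44,.10,.30],[.52,-.14,.26]):
    print(t,Rt.T@(np.array(t)-s['tcp_pos'])*100)
E
```

```text
[[319.79650437   0.         280.21671867]
 [  0.         319.79650437 205.34542746]
 [  0.           0.           1.        ]]
cam in tool [ 0.06709173  0.00100757 -0.14176319]
[[ 1.70168543e-03 -9.63295903e-01 -2.68436413e-01]
 [ 9.99998508e-01  1.55915134e-03  7.44156872e-04]
 [-2.98310273e-04 -2.68437279e-01  9.63297118e-01]]
[[-9.75284628e-01  2.20952013e-01 -3.18858634e-04]
 [ 2.20952242e-01  9.75283473e-01 -1.50153946e-03]
 [-2.07906100e-05 -1.53488088e-03 -9.99998822e-01]]
[0.44, 0.1, 0.3] [-40.70149156 -40.48512051  -6.88553341]
[0.52, -0.14, 0.26] [-53.80653923 -62.11816823  -2.85205204]
```

send_rows([
  [[-3.66,-3.06,0.25,0,8.5],[-3.66,-3.06,0.25,0,8.5],[-3.66,-3.06,0.25,0,8.5],[-3.66,-3.06,0.25,0,8.5],[-3.66,-3.06,0.25,0,8.5],[-3.66,-3.06,0.25,0,8.5],[-3.66,-3.06,0.25,0,8.5],[-3.66,-3.06,0.25,0,8.5]],
])

```text
time: 1.1
tcp_pos: [0.3646, 0.2803, 0.211]
ee_rot: [-0.349, -3.122, 0.0]
ft_force: [1.2, 0.5, 0.3]
opening: 0.0849
grip_force: 0.0
```

send_rows([
  [[-3.66,-3.06,0.25,0,8.5],[-3.66,-3.06,0.25,0,8.5],[-3.66,-3.06,0.25,0,8.5],[-3.66,-3.06,0.25,0,8.5],[0,0,0,0,8.5],[0,0,0,0,8.5]],
])

```text
time: 1.85
tcp_pos: [0.4792, 0.1301, 0.201]
ee_rot: [-0.35, -3.121, -0.0]
ft_force: [-0.7, 0.3, -0.4]
opening: 0.0851
grip_force: 0.0
```

```bash
python3 - <<'E'
from h import *
im,d,P=cap('wrist','w1.png');np.savez('w1.npz',im=im,d=d,K=P['camera_matrix'],T=P['world_to_cam'])
s=env.observe();print(s['tcp_pos'],s['ee_rot'],s['qpos'])
E
```

```text
[0.47906597 0.13053415 0.20108757] [-3.48207682e-01 -3.12132445e+00 -1.93692473e-04] [ 2.65719982e-01  1.35843755e-01 -3.42076582e-01  1.09367270e+00
  4.47930749e-04  4.87916428e-01]
```

View pics/w1.png

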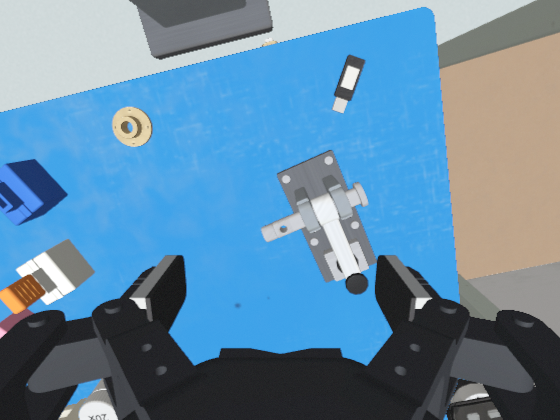

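The pin's free end is at (265,233), the hole at (283,229) and the headed end at (367,193). The fork and base are at the right, the white holder with the orange grip at (25,285), and the flange at (132,127). Next is a closer view from a second place.

send_rows([
  [[0,-1,2.5,0,8.5],[0,-1,2.5,0,8.5],[0,0,0,0,8.5],[0,0,0,0,8.5]],
])

```text
time: 2.4
tcp_pos: [0.4756, 0.1115, 0.1523]
ee_rot: [0.347, 3.121, 0.001]
ft_force: [0.5, 0.9, 0.5]
opening: 0.0851
grip_force: 0.0
```

```bash
python3 - <<'E'
from h import *
im,d,P=cap('wrist');np.savez('w2.npz',im=im,d=d,K=P['camera_matrix'],T=P['world_to_cam'])
z=np.load('w1.npz');P1=dict(camera_matrix=z['K'],world_to_cam=z['T']);w=cloud(P1,z['d'])
for u,v in((268,232),(276,230),(283,229),(290,226),(300,223),(324,205),(363,194)): print((u,v),w[v,u].round(4))
w2=cloud(P,d)
m=(w2[...,2]>.066)&(w2[...,2]<.070)
# pixel of w1 hole in view2
p=w[230,276]; c=P['world_to_cam']@np.r_[p,1];uv=P['camera_matrix']@c[:3]/c[2];print(uv)
u,v=int(uv[0]),int(uv[1]);u0,v0=max(u-70,0),max(v-70,0);print(u0,v0)
cv2.imwrite('pics/w2c.png',cv2.resize(im[v0:v0+150,u0:u0+200],None,fx=4,fy=4,interpolation=cv2.INTER_CUBIC))
# holder from w1
p=w[170:340,0:110].reshape(-1,3);im1=z['im'][170:340,0:110].reshape(-1,3).astype(int)
o=(im1[:,2]>180)&(im1[:,0]<80)&(im1[:,1]<160);print('orange',np.nanmedian(p[o],0))
E
```

```text
(268, 232) [0.5111 0.1126 0.0668]
(276, 230) [0.5108 0.1202 0.0668]
(283, 229) [0.5152 0.1259 0.0556]
(290, 226) [0.5096 0.1336 0.0675]
(300, 223) [0.5091 0.143  0.0667]
(324, 205) [0.4961 0.1672 0.0702]
(363, 194) [0.4936 0.2022 0.0708]
[299.65048238 250.76408594   1.        ]
229 180
orange [ 0.51739334 -0.12584543  0.08129657]
```

View pics/w2c.png

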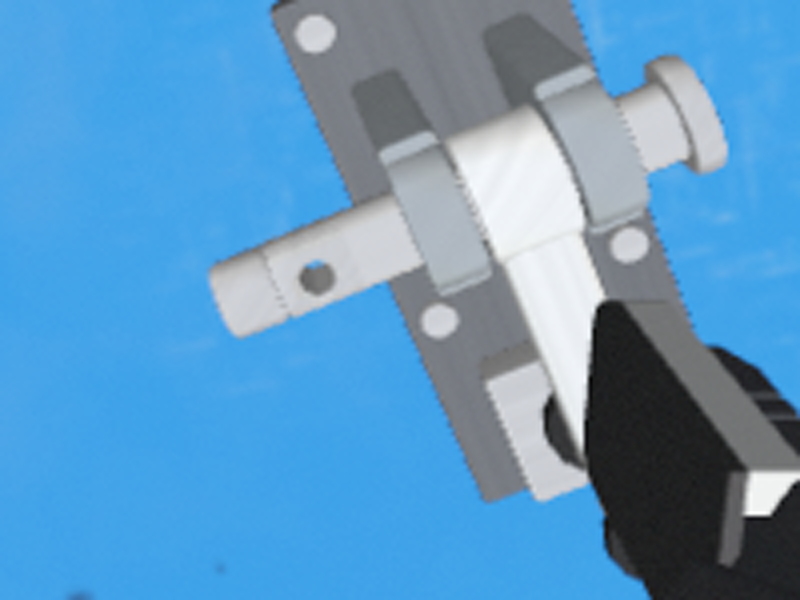

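Close view: the pin's free end is at crop (225,305) and the hole at (317,278), which is pixel (308.2,249.5). The fork cheeks are at (440,220) and (590,150).

```bash
python3 - <<'E'
from h import *
def ray(P,u,v,z):
    C=np.linalg.inv(P['world_to_cam']);r=C[:3,:3]@np.linalg.inv(P['camera_matrix'])@[u,v,1.];o=C[:3,3];return o+r*(z-o[2])/r[2]
z=np.load('w2.npz');P=dict(camera_matrix=z['K'],world_to_cam=z['T']);w=cloud(P,z['d']);im=z['im']
z1=np.load('w1.npz');P1=dict(camera_matrix=z1['K'],world_to_cam=z1['T'])
print('hole v2',ray(P,308.2,249.5,.068),'v1',ray(P1,283,229,.068))
for f in('w1.npz','w2.npz'):
    z=np.load(f);P=dict(camera_matrix=z['K'],world_to_cam=z['T']);w=cloud(P,z['d'])
    p=w.reshape(-1,3);h=p[(abs(p[:,2]-.060)<.012)&(abs(p[:,0]-.51)<.02)&(p[:,1]>.10)&(p[:,1]<.14)&(p[:,2]>.055)]
    print(f,len(h),h.min(0),h.max(0))
    # pin: visible points minus radius along normal -> fit axis by least squares of cylinder
    from scipy.optimize import least_squares
    def res(q): 
        x0,t,zc=q;n=np.array([np.cos(t),np.sin(t)]);a=(h[:,:2]-[x0,.125])@n
        return np.hypot(a,h[:,2]-zc)-.008
    r=least_squares(res,[.51,.12,.06],loss='soft_l1',f_scale=.0005);print('axis x at y=.125, yaw,z',r.x,np.sqrt((r.fun**2).mean()))
    b=p[(abs(p[:,2]-.010)<.002)&(np.linalg.norm(p[:,:2]-[.53,.165],axis=1)<.11)]
    if len(b):print('base',cv2.minAreaRect((b[:,:2]*1000).astype(np.float32)))
# second orange look
from scipy.spatial.transform import Rotation as R
s=env.observe();Rt=R.from_rotvec(s['ee_rot']).as_matrix();print(Rt.T@(np.array([.50,-.135,.20])-s['tcp_pos'])*100,s['tcp_pos'])
E
```

```text
hole v2 [0.51070923 0.12682864 0.068     ] v1 [0.51087573 0.12675699 0.068     ]
w1.npz 593 [0.50074351 0.1064087  0.05533835] [0.52203643 0.13999983 0.06922198]
axis x at y=.125, yaw,z [0.5118227  0.20192739 0.05919293] 0.00109644982605764
base ((532.4562377929688, 173.62648010253906), (139.74940490722656, 63.698001861572266), 11.40198040008545)
w2.npz 866 [0.50047499 0.10618934 0.05540943] [0.52179348 0.13997358 0.06887755]
axis x at y=.125, yaw,z [0.51172811 0.21448547 0.0591632 ] 0.0010670737590146046
base ((532.41162109375, 173.6021270751953), (139.9475860595703, 63.717708587646484), 11.367606163024902)
[ -7.76625952 -23.51462617  -4.76134453] [0.47599755 0.1114951  0.15249917]
```

send_rows([
  [[-1.76,-4.7,-0.6,0,8.5],[-1.76,-4.7,-0.6,0,8.5],[-1.76,-4.7,-0.6,0,8.5],[-1.76,-4.7,-0.6,-0.18,8.5],[0,0,0,-0.18,8.5],[0,0,0,-0.18,8.5],[0,0,0,0,8.5],[0,0,0,0,8.5]],
])

```text
time: 3.45
tcp_pos: [0.5029, -0.0879, 0.1759]
ee_rot: [-0.491, 3.102, -0.0]
ft_force: [-1.3, -0.3, 0.6]
opening: 0.0849
grip_force: 0.0
```

```bash
python3 - <<'E'
from h import *
im,d,P=cap('wrist','w3.png');np.savez('w3.npz',im=im,d=d,K=P['camera_matrix'],T=P['world_to_cam'])
s=env.observe();print(s['tcp_pos'],s['ee_rot'],s['qpos'])
w=cloud(P,d);b,g,r=[im[...,i].astype(int) for i in range(3)]
m=(r>150)&(b<90)&(r-g>50)&(abs(w[...,0]-.517)<.06)&(abs(w[...,1]+.137)<.06);p=w[m];print('orange',len(p),np.nanmin(p,0),np.nanmax(p,0),np.argwhere(m).mean(0)[::-1])
t=p[p[:,2]>.078];print('grip top',len(t),np.median(t[:,2]),cv2.minAreaRect((t[:,:2]*1000).astype(np.float32)))
q=w.reshape(-1,3);i=im.reshape(-1,3).min(1)
for z0 in(.04,.054):
    t=q[(abs(q[:,2]-z0)<.003)&(np.hypot(q[:,0]-.517,q[:,1]+.137)<.042)&(i>110)]
    if len(t): print('lvl',z0,len(t),t[:,2].mean(),cv2.minAreaRect((t[:,:2]*1000).astype(np.float32)))
E
```

```text
[ 0.50281569 -0.08782324  0.17573527] [-4.91975127e-01  3.10209861e+00 -3.05643755e-04] [-1.72951410e-01  1.76265576e-01 -3.53899772e-01  1.03988291e+00
  5.06878312e-05 -4.87520072e-01]
orange 238 [ 0.50491378 -0.141507    0.06096009] [ 0.52807082 -0.12284997  0.08394566] [224.71428571 199.91176471]
grip top 116 0.08191233672049567 ((514.7682495117188, -128.8704071044922), (26.02040672302246, 10.912097930908203), 42.20393753051758)
lvl 0.04 1524 0.03921357457580915 ((519.8017578125, -131.8038787841797), (49.82838821411133, 40.44132995605469), 17.102819442749023)
lvl 0.054 2 0.052866820374890905 ((529.61865234375, -122.47994995117188), (0.8653857111930847, 0.0), -162.97311401367188)
```

View pics/w3.png

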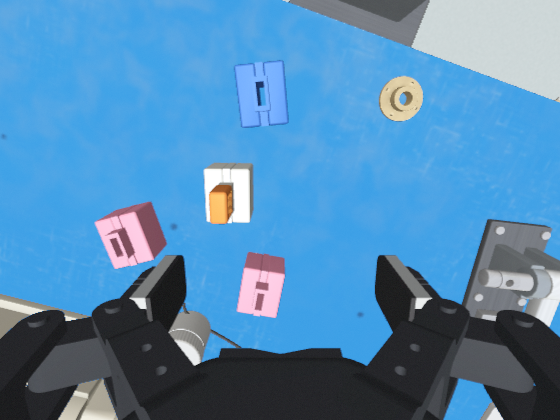

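The white holder is at (229,193) with the orange grip at (222,202). The blue holder (261,93) and pink holders (130,235) and (262,285) are empty decoys. I move directly over the grip for a second measurement.

send_rows([
  [[0,-2.3,1.5,0,8.5],[0,-2.3,1.5,0,8.5],[0,0,0,0,8.5],[0,0,0,0,8.5]],
])

```text
time: 4.0
tcp_pos: [0.5165, -0.1318, 0.1451]
ee_rot: [0.493, -3.102, -0.001]
ft_force: [0.7, -0.4, 0.8]
opening: 0.0847
grip_force: 0.0
```

```bash
python3 - <<'E'
from h import *
im,d,P=cap('wrist');np.savez('w4.npz',im=im,d=d,K=P['camera_matrix'],T=P['world_to_cam'])
s=env.observe();print(s['tcp_pos'],s['ee_rot'])
w=cloud(P,d);b,g,r=[im[...,i].astype(int) for i in range(3)]
m=(r>150)&(b<90)&(r-g>50)&(abs(w[...,0]-.517)<.06)&(abs(w[...,1]+.137)<.06);p=w[m]
t=p[p[:,2]>.081];print('grip top',len(p),len(t),np.median(t[:,2]),t[:,:2].mean(0),cv2.minAreaRect((t[:,:2]*1000).astype(np.float32)))
q=w.reshape(-1,3);i=im.reshape(-1,3).min(1)
t=q[(abs(q[:,2]-.04)<.003)&(np.hypot(q[:,0]-.517,q[:,1]+.137)<.042)&(i>110)]
print('holder',len(t),t[:,2].mean(),cv2.minAreaRect((t[:,:2]*1000).astype(np.float32)))
v,u=np.argwhere(m).mean(0).astype(int);print(u,v)
cv2.imwrite('pics/w4c.png',cv2.resize(im[v-75:v+75,u-100:u+100],None,fx=4,fy=4,interpolation=cv2.INTER_CUBIC))
E
```

```text
[ 0.51671989 -0.13169633  0.14542881] [ 4.94182121e-01 -3.10241071e+00 -5.15007604e-04]
grip top 216 107 0.08242559358877347 [ 0.51474357 -0.13262819] ((517.7398071289062, -132.64039611816406), (23.99469566345215, 12.897990226745605), 17.798526763916016)
holder 2040 0.0391675400034365 ((519.8941040039062, -131.96327209472656), (50.29460525512695, 40.30392837524414), 17.4366455078125)
277 208
```

View pics/w4c.png

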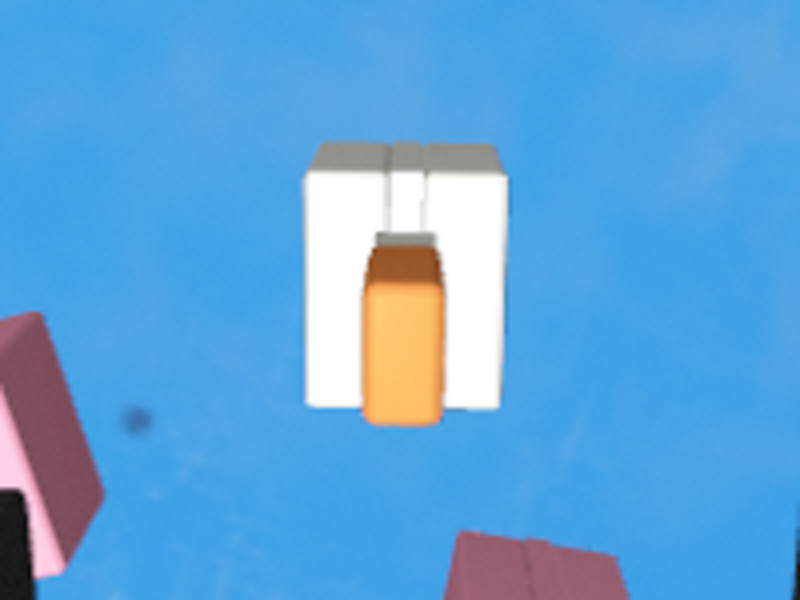

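The view is aligned: orange grip top centred at crop (402,352), square on the white holder. Top centre measures (0.518,-0.133), yaw 17.8°, height about 0.083, as described. I narrow the fingers, descend and grasp.

send_rows([
  [[-0.1,-0.1,0,0,4],[0,0,0,0,4],[0,0,2.0,0,4],[0,0,2.5,0,4],[0,0,2.5,0,4],[0,0,2.2,0,4],[0,0,0,0,4],[0,0,0,0,4]],
])

```text
time: 5.05
tcp_pos: [0.5186, -0.1325, 0.0541]
ee_rot: [-0.495, 3.101, -0.001]
ft_force: [0.3, -0.1, -0.2]
opening: 0.0401
grip_force: 0.0
```

send_rows([
  [[0,0,0,0,1.0],[0,0,0,0,0.8],[0,0,0,0,0.8],[0,0,0,0,0.8],[0,0,0,0,0.8],[0,0,0,0,0.8]],
])

```text
time: 5.8
tcp_pos: [0.5189, -0.1327, 0.0544]
ee_rot: [-0.494, 3.101, -0.001]
ft_force: [-0.9, 0.7, 5.6]
opening: 0.013
grip_force: 58.6
```

send_rows([
  [[0,0,-0.5,0,0.8],[0,0,-1,0,0.8],[0,0,-1.5,0,0.8],[0,0,-1.5,0,0.8],[0,0,-1.5,0,0.8],[0,0,-2,0,0.8],[0,0,-2,0,0.8],[0,0,-2,0,0.8]],
])

```text
time: 6.8
tcp_pos: [0.5181, -0.1325, 0.1748]
ee_rot: [-0.495, 3.102, -0.0]
ft_force: [0.6, 0.6, -1.2]
opening: 0.0134
grip_force: 58.4
```

```bash
python3 - <<'E'
from h import *
s=env.observe();print(s['tcp_pos'],s['opening'],s['ft_force'],s['qpos'][5])
im,d,P=cap('wrist');np.savez('w5.npz',im=im,d=d,K=P['camera_matrix'],T=P['world_to_cam'])
a=im[150:420,150:420]
sc,ds,Ps=cap('scene');sd,dd,Pd=cap('side')
def crop(I,P,h):
    c=P['world_to_cam']@np.r_[s['tcp_pos']-[0,0,.02],1];uv=P['camera_matrix']@c[:3]/c[2];u,v=uv[:2].astype(int)
    print(u,v);u=max(u,h);v=max(v,h);return cv2.resize(I[v-h:v+h,u-h:u+h],(400,400),interpolation=cv2.INTER_CUBIC)
np.savez('sd5.npz',im=sd,d=dd,K=Pd['camera_matrix'],T=Pd['world_to_cam']);np.savez('sc5.npz',im=sc,d=ds,K=Ps['camera_matrix'],T=Ps['world_to_cam'])
cv2.imwrite('pics/m5.png',np.hstack([cv2.resize(a,(400,400)),crop(sd,Pd,40)]))
E
```

```text
[ 0.51808212 -0.13252216  0.17478921] 0.01338773601893335 [ 0.60392232  0.61744365 -1.2237358 ] -0.5667371869420167
265 184
```

View pics/m5.png

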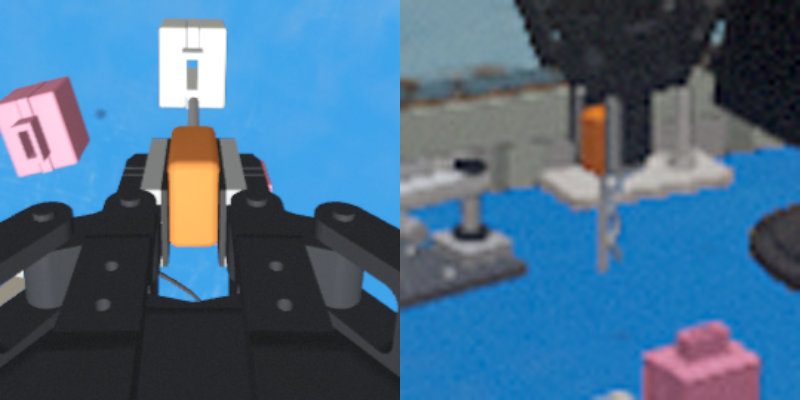

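The clip is held. In the wrist crop the leg tip shows at (193,112) below the grip. In the side crop the leg is at (603,270) with the bow on its +x side. Next I measure the leg in the tool frame.

```bash
python3 - <<'E'
from h import *
from scipy.spatial.transform import Rotation as R
s=env.observe();Rt=R.from_rotvec(s['ee_rot']).as_matrix()
for f in('w5','sd5','sc5'):
    z=np.load(f+'.npz');P=dict(camera_matrix=z['K'],world_to_cam=z['T']);w=cloud(P,z['d'])
    t=(w-s['tcp_pos'])@Rt
    m=(t[...,2]>.002)&(t[...,2]<.07)&(abs(t[...,1])<.012)&(abs(t[...,0])<.03)
    p=t[m];print(f,len(p))
    for a in np.arange(0,.065,.008):
        q=p[(p[:,2]>=a)&(p[:,2]<a+.008)]
        if len(q):print('  z %.0f n%d x med %.1f [%.1f %.1f] y %.1f'%(a*1e3,len(q),*(1e3*np.array([np.median(q[:,0]),q[:,0].min(),q[:,0].max(),np.median(q[:,1])]))))
    vu=np.argwhere(m);print('  zmax %.4f'%p[:,2].max(), 'px',vu.min(0)[::-1],vu.max(0)[::-1])
P=env.camera_params('wrist')
for tip in([.005,0,.0503],[.005,0,.03]):
    c=P['world_to_cam']@np.r_[s['tcp_pos']+Rt@tip,1];print('pred tip px',(P['camera_matrix']@c[:3]/c[2])[:2])
im=np.load('w5.npz')['im'];print(im[190:245:2,272:292:2].min(-1)); print(np.load('w5.npz')['d'][190:245:3,270:292:2].round(3))
E
```

```text
w5 143
  z 16 n33 x med 7.1 [5.8 8.0] y 1.0
  z 24 n36 x med 7.0 [5.7 7.6] y 1.3
  z 32 n34 x med 6.9 [5.6 7.9] y 1.3
  z 40 n32 x med 6.9 [5.1 7.6] y 1.4
  z 48 n8 x med 7.1 [5.8 7.5] y 0.7
  zmax 0.0508 px [277 216] [284 234]
sd5 68
  z 0 n3 x med 6.4 [5.4 8.2] y -4.9
  z 8 n15 x med -0.6 [-8.5 6.9] y -3.5
  z 16 n11 x med 4.6 [-4.8 7.8] y -3.6
  z 24 n10 x med 3.8 [-4.5 7.0] y -3.7
  z 32 n12 x med 4.9 [-3.5 7.3] y -3.5
  z 40 n11 x med 0.4 [-6.3 8.6] y -3.8
  z 48 n6 x med 5.0 [-5.1 7.2] y -4.5
  zmax 0.0521 px [265 180] [269 198]
sc5 34
  z 0 n3 x med 6.5 [5.1 10.5] y -2.3
  z 8 n7 x med 6.1 [-1.1 9.1] y -1.9
  z 16 n5 x med 7.9 [6.8 9.6] y -1.9
  z 24 n6 x med 7.5 [5.7 10.3] y -2.6
  z 32 n6 x med 7.9 [5.3 9.4] y -2.3
  z 40 n7 x med 3.2 [-5.6 6.8] y -2.3
  zmax 0.0471 px [284 183] [286 198]
pred tip px [279.25319274 217.7531985 ]
pred tip px [279.13748189 228.66308635]
[[255 255 201 174 173 178 255 255 255 255]
 [255 255 151  78  73  77 255 255 255 255]
 [255 255 152  81  77  86 255 255 255 255]
 [255 255 160 145 145 141 255 255 255 255]
 [255 255 164 142 143 141 255 255 255 2
[... 1605 characters left out ...]
9  0.29 ]
 [0.291 0.29  0.292 0.291 0.2   0.198 0.199 0.292 0.291 0.291 0.29 ]
 [0.291 0.293 0.    0.292 0.193 0.193 0.194 0.294 0.291 0.291 0.291]
 [0.334 0.336 0.334 0.334 0.189 0.185 0.188 0.192 0.333 0.335 0.335]
 [0.335 0.334 0.337 0.336 0.184 0.181 0.182 0.186 0.335 0.335 0.334]
 [0.338 0.335 0.336 0.336 0.178 0.177 0.177 0.182 0.336 0.336 0.335]
 [0.337 0.337 0.337 0.338 0.173 0.174 0.173 0.176 0.336 0.338 0.338]
 [0.338 0.15  0.149 0.15  0.151 0.149 0.15  0.149 0.149 0.149 0.149]
 [0.147 0.145 0.146 0.146 0.145 0.146 0.146 0.145 0.145 0.145 0.145]
 [0.143 0.143 0.144 0.142 0.141 0.143 0.142 0.141 0.142 0.143 0.142]
 [0.139 0.138 0.141 0.139 0.138 0.138 0.138 0.139 0.14  0.139 0.   ]]
```

send_rows([
  [[0,0,0,0.115,0.8],[-0.7,3.64,0,0,0.8],[-0.7,3.64,0,0,0.8],[-0.7,3.64,0,0,0.8],[-0.7,3.64,0,0,0.8],[-0.7,3.64,0,0,0.8],[-0.7,3.64,0,0,0.8],[-0.7,3.64,0,0,0.8]],
])

```text
time: 7.95
tcp_pos: [0.5143, 0.128, 0.1723]
ee_rot: [0.316, -3.124, 0.0]
ft_force: [0.9, -0.1, -0.8]
opening: 0.0136
grip_force: 58.6
```

send_rows([
  [[0,0,1,0,0.8],[0,0,1,0,0.8],[0,0,0,0,0.8],[0,0,0,0,0.8]],
])

```text
time: 8.45
tcp_pos: [0.515, 0.1261, 0.1531]
ee_rot: [0.314, -3.125, 0.0]
ft_force: [0.2, 1.0, -0.4]
opening: 0.0132
grip_force: 58.7
```

```bash
cat > chk.py <<'E'
from h import *
import sys
from scipy.spatial.transform import Rotation as R
s=env.observe();Rt=R.from_rotvec(s['ee_rot']).as_matrix()
print('t',s['time'],'tcp',s['tcp_pos'],'F',s['ft_force'],'M',s['wrist_torque'],'xyaw',np.degrees(np.arctan2(Rt[1,0],Rt[0,0])))
tip=s['tcp_pos']+Rt@[.005,.0006,.0505];print('tip',tip)
print('to hole, tool cm',(Rt.T@(np.array([.5108,.1268,.085])-tip)*100).round(2))
if len(sys.argv)>1:
    im,d,P=cap('wrist');np.savez(sys.argv[1]+'.npz',im=im,d=d,K=P['camera_matrix'],T=P['world_to_cam'])
    proj=lambda x:(lambda c:(P['camera_matrix']@c/c[2])[:2])((P['world_to_cam']@np.r_[x,1])[:3])
    print('pred hole px',proj([.5108,.1268,.068]),'tip',proj(tip))
    u,v=280,220
    cv2.imwrite('pics/'+sys.argv[1]+'.png',cv2.resize(im[v-75:v+75,u-100:u+100],None,fx=4,fy=4,interpolation=cv2.INTER_CUBIC))
E
python3 chk.py w6
```

```text
t 8.45 tcp [0.51502869 0.12608865 0.15314748] F [ 0.15152034  1.00950034 -0.355532  ] M [-0.01684606 -0.05711566 -0.05555024] xyaw -168.53999663058582
tip [0.50998815 0.12567351 0.10264965]
to hole, tool cm [-0.1   0.09  1.76]
pred hole px [281.31145774 204.68342204] tip [279.98378709 217.73659019]
```

View pics/w6.png

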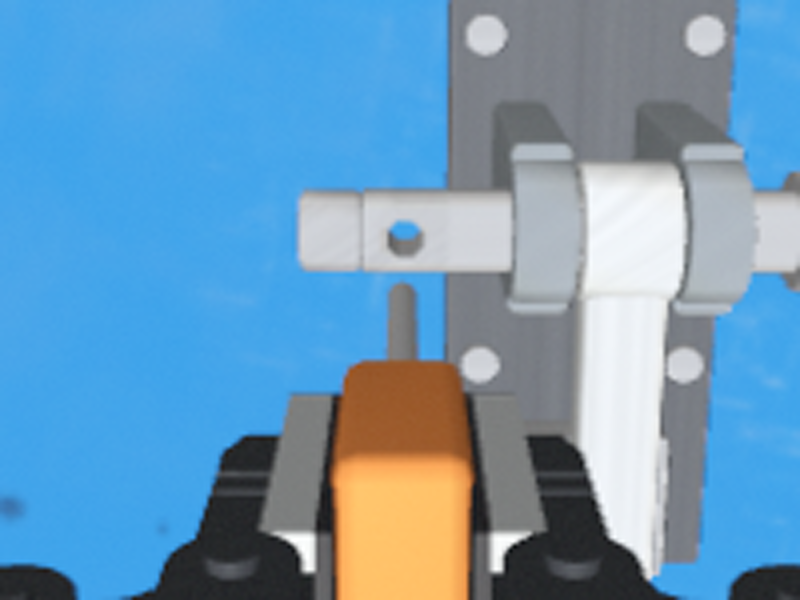

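The hole is at crop (405,238) = px (281.3,204.5), matching the prediction. The leg tip is at crop (402,285), about 1 mm short in tool x. I correct it and approach to just above the pin.

send_rows([
  [[-0.1,0.06,0,0,0.8],[0,0,1,0,0.8],[0,0,1,0,0.8],[0,0,0.8,0,0.8],[0,0,0,0,0.8],[0,0,0,0,0.8],[0,0,0,0,0.8]],
])

```text
time: 9.38
tcp_pos: [0.5162, 0.1278, 0.1256]
ee_rot: [-0.316, 3.125, 0.0]
ft_force: [0.4, 0.8, -0.8]
opening: 0.0134
grip_force: 58.7
```

```bash
python3 chk.py w7
```

```text
t 9.375 tcp [0.51624455 0.12779404 0.12560853] F [ 0.39265948  0.84482235 -0.77048039] M [-0.00713595  0.01640856  0.01922784] xyaw -168.46631294916304
tip [0.5112563  0.12738912 0.07510543]
to hole, tool cm [ 0.06 -0.05 -0.99]
pred hole px [279.21819126 213.55577724] tip [279.951515   217.72231536]
```

View pics/w7.png

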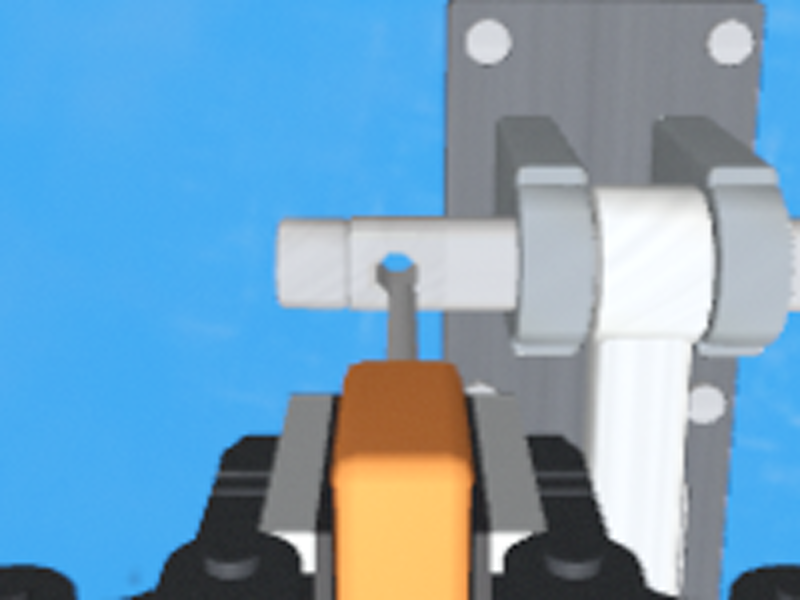

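The hole is at crop x=397 and the leg at x=402, so the leg is about 0.7 mm too far in +y and slightly too far in -tool x. I make a fine correction, then feel downward.

send_rows([
  [[0.08,-0.07,0,0,0.8],[0,0,0.2,0,0.8],[0,0,0.2,0,0.8],[0,0,0.2,0,0.8],[0,0,0,0,0.8]],
])

```text
time: 10.05
tcp_pos: [0.5151, 0.1268, 0.119]
ee_rot: [0.316, -3.125, 0.0]
ft_force: [0.2, -0.8, -0.6]
opening: 0.0127
grip_force: 58.7
```

send_rows([
  [[0,0,0.1,0,0.8],[0,0,0.1,0,0.8],[0,0,0,0,0.8],[0,0,0,0,0.8]],
])

```text
time: 10.55
tcp_pos: [0.5153, 0.1269, 0.1173]
ee_rot: [-0.316, 3.126, 0.0]
ft_force: [-0.2, 0.0, -1.0]
opening: 0.0131
grip_force: 58.7
```

```bash
python3 chk.py
```

```text
t 10.55 tcp [0.51534922 0.12686961 0.11731473] F [-0.15606633  0.03131641 -0.96404887] M [-0.01854775 -0.0146115   0.04065557] xyaw -168.46960203135814
tip [0.51033432 0.12645939 0.0668143 ]
to hole, tool cm [-0.05  0.02 -1.82]
```

Tip is at z≈0.067, level with the hole's rim, with no force. I keep feeling down.

send_rows([
  [[0,0,0.1,0,0.8],[0,0,0.1,0,0.8],[0,0,0,0,0.8]],
])

```text
time: 10.92
tcp_pos: [0.5152, 0.1269, 0.1151]
ee_rot: [0.316, -3.125, 0.0]
ft_force: [0.0, -0.1, -0.5]
opening: 0.0133
grip_force: 58.7
```

send_rows([
  [[0,0,0.1,0,0.8],[0,0,0.1,0,0.8],[0,0,0,0,0.8]],
])

```text
time: 11.3
tcp_pos: [0.5152, 0.1268, 0.1132]
ee_rot: [0.316, -3.126, 0.0]
ft_force: [-0.9, 0.1, -0.1]
opening: 0.013
grip_force: 58.7
```

```bash
python3 chk.py w8
```

```text
t 11.3 tcp [0.51524148 0.12684995 0.11315981] F [-0.88760184  0.14956944 -0.1461954 ] M [-0.0005651  -0.04513467  0.0070924 ] xyaw -168.4674366528494
tip [0.51021431 0.12643557 0.06266064]
to hole, tool cm [-0.06  0.02 -2.23]
pred hole px [280.34672862 221.44972187] tip [279.96693356 217.79450702]
```

View pics/w8.png

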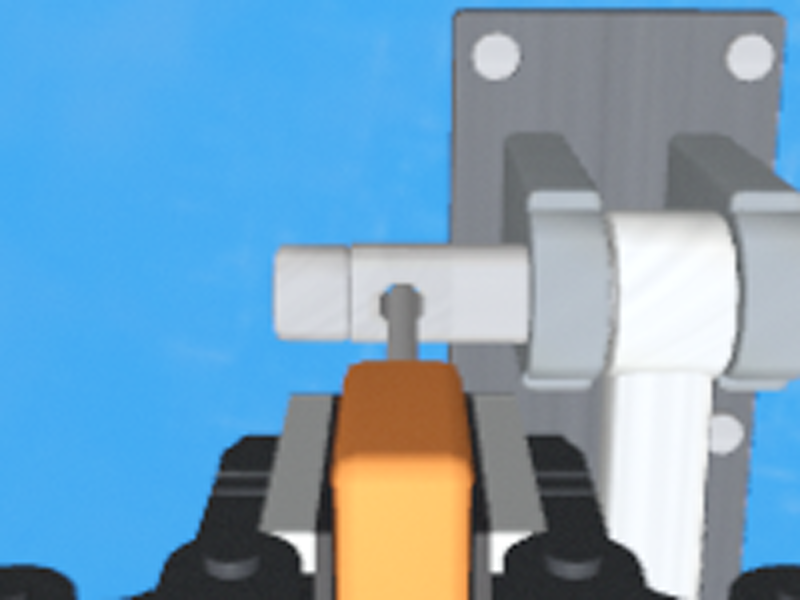

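The leg runs into the hole, centred at crop (402,300), with no contact force. I continue down.

send_rows([
  [[0,0,0.1,0,0.8],[0,0,0.1,0,0.8],[0,0,0.1,0,0.8],[0,0,0,0,0.8]],
])

```text
time: 11.85
tcp_pos: [0.5152, 0.1268, 0.1101]
ee_rot: [0.316, -3.125, 0.0]
ft_force: [-1.4, -0.0, -1.1]
opening: 0.0131
grip_force: 58.7
```

send_rows([
  [[0,0,0.1,0,0.8],[0,0,0.1,0,0.8],[0,0,0.1,0,0.8],[0,0,0,0,0.8]],
])

```text
time: 12.35
tcp_pos: [0.5155, 0.1269, 0.1073]
ee_rot: [-0.316, 3.125, 0.0]
ft_force: [-0.4, 0.7, -0.1]
opening: 0.0133
grip_force: 58.7
```

send_rows([
  [[0,0,0.1,0,0.8],[0,0,0.1,0,0.8],[0,0,0,0,0.8]],
])

```text
time: 12.72
tcp_pos: [0.5159, 0.127, 0.1055]
ee_rot: [-0.316, 3.125, 0.0]
ft_force: [2.5, 0.4, -0.1]
opening: 0.013
grip_force: 58.7
```

send_rows([
  [[0,0,0.1,0,0.8],[0,0,0.1,0,0.8],[0,0,0,0,0.8]],
])

```text
time: 13.1
tcp_pos: [0.5163, 0.1271, 0.1036]
ee_rot: [-0.315, 3.124, 0.0]
ft_force: [5.0, 0.5, 1.4]
opening: 0.0128
grip_force: 58.9
```

send_rows([
  [[0,0,0.1,0,0.8],[0,0,0.1,0,0.8],[0,0,0,0,0.8]],
])

```text
time: 13.48
tcp_pos: [0.5166, 0.1272, 0.1023]
ee_rot: [-0.315, 3.123, 0.001]
ft_force: [3.9, 1.4, 7.4]
opening: 0.0129
grip_force: 59.9
```

send_rows([
  [[0,0,0.1,0,0.8],[0,0,0.1,0,0.8],[0,0,0,0,0.8]],
])

```text
time: 13.85
tcp_pos: [0.5166, 0.1272, 0.1001]
ee_rot: [-0.315, 3.123, 0.001]
ft_force: [4.4, 0.2, 6.5]
opening: 0.0131
grip_force: 59.5
```

send_rows([
  [[0,0,0.1,0,0.8],[0,0,0.1,0,0.8],[0,0,0,0,0.8]],
])

```text
time: 14.22
tcp_pos: [0.5166, 0.1271, 0.0977]
ee_rot: [-0.315, 3.123, 0.0]
ft_force: [6.3, 2.3, 1.4]
opening: 0.0131
grip_force: 58.9
```

send_rows([
  [[0,0,0.1,0,0.8],[0,0,0.1,0,0.8],[0,0,0,0,0.8]],
])

```text
time: 14.6
tcp_pos: [0.5165, 0.1273, 0.0955]
ee_rot: [-0.316, 3.123, 0.001]
ft_force: [7.1, 1.5, 1.0]
opening: 0.0133
grip_force: 58.7
```

send_rows([
  [[0,0,0.1,0,0.8],[0,0,0.1,0,0.8],[0,0,0,0,0.8]],
])

```text
time: 14.98
tcp_pos: [0.5161, 0.1272, 0.0926]
ee_rot: [-0.316, 3.124, 0.001]
ft_force: [8.9, 2.3, -9.1]
opening: 0.0128
grip_force: 58.4
```

send_rows([
  [[0,0,0.1,0,0.8],[0,0,0.1,0,0.8],[0,0,0,0,0.8]],
])

```text
time: 15.35
tcp_pos: [0.5158, 0.1268, 0.0905]
ee_rot: [-0.316, 3.125, -0.0]
ft_force: [7.6, 0.9, -6.8]
opening: 0.0132
grip_force: 58.6
```

send_rows([
  [[0,0,0.1,0,0.8],[0,0,0.1,0,0.8],[0,0,0,0,0.8],[0,0,0,0,0.8]],
])

```text
time: 15.85
tcp_pos: [0.5157, 0.1269, 0.0888]
ee_rot: [-0.316, 3.125, -0.0]
ft_force: [7.2, 1.3, -3.3]
opening: 0.0133
grip_force: 59.2
```

```bash
python3 chk.py
```

```text
t 15.85 tcp [0.51571696 0.12689198 0.08878069] F [ 7.20513614  1.31861051 -3.33242833] M [ 0.2650645  -1.53574888  0.03091116] xyaw -168.46773765048485
tip [0.5107221  0.12647639 0.03827833]
to hole, tool cm [-0.02  0.03 -4.67]
```

send_rows([
  [[-0.05,0,0.05,0,0.8],[0,0,0,0,0.8],[0,0,0,0,0.8]],
])

```text
time: 16.23
tcp_pos: [0.5159, 0.1269, 0.0885]
ee_rot: [-0.316, 3.126, -0.0]
ft_force: [3.8, 0.2, -1.5]
opening: 0.0129
grip_force: 59.4
```

send_rows([
  [[-0.05,0,0,0,0.8],[0,0,0,0,0.8],[0,0,0,0,0.8]],
])

```text
time: 16.6
tcp_pos: [0.516, 0.127, 0.0886]
ee_rot: [0.316, -3.125, 0.0]
ft_force: [4.2, 1.0, -1.3]
opening: 0.0133
grip_force: 59.4
```

send_rows([
  [[0,0,0,0,2],[0,0,0,0,3],[0,0,0,0,4],[0,0,0,0,4],[0,0,0,0,4]],
])

```text
time: 17.23
tcp_pos: [0.5162, 0.1271, 0.0887]
ee_rot: [0.316, -3.125, -0.0]
ft_force: [0.7, 0.1, -0.1]
opening: 0.0401
grip_force: 0.0
```

send_rows([
  [[0,0,-1,0,4],[0,0,-2,0,4],[0,0,-3,0,4],[0,0,-3,0,4],[2,-2,-1,0,4],[0,0,0,0,4],[0,0,0,0,4]],
])

```text
time: 18.1
tcp_pos: [0.501, 0.1037, 0.189]
ee_rot: [-0.315, 3.125, 0.001]
ft_force: [0.4, 0.4, -0.3]
opening: 0.0401
grip_force: 0.0
```

```bash
python3 - <<'E'
from h import *
s=env.observe();print(s['tcp_pos'],s['ft_force'])
hole=np.array([.5108,.1268])
ims=[]
for n,h in(('side',35),('wrist',75)):
    im,d,P=cap(n);w=cloud(P,d)
    c=P['world_to_cam']@np.r_[hole,.08,1];u,v=(P['camera_matrix']@c[:3]/c[2])[:2].astype(int)
    ims.append(cv2.resize(im[v-h:v+h,u-h:u+h],(400,400),interpolation=cv2.INTER_CUBIC))
    b,g,r=[im[...,i].astype(int) for i in range(3)]
    m=(r>150)&(b<90)&(r-g>50)&(np.hypot(w[...,0]-.513,w[...,1]-.127)<.05);p=w[m];print(n,len(p),np.median(p,0),p.min(0),p.max(0))
    t=p[p[:,2]>p[:,2].max()-.004]
    if n=='wrist':print(np.median(t[:,2]),cv2.minAreaRect((t[:,:2]*1000).astype(np.float32)))
cv2.imwrite('pics/end.png',np.hstack(ims))
E
```

```text
[0.50095992 0.10367959 0.18903803] [ 0.44642543  0.4362163  -0.33147604]
side 35 [0.51233346 0.11817768 0.10874902] [0.50388144 0.1112983  0.09037062] [0.52664672 0.1290177  0.11452112]
wrist 320 [0.50578682 0.12389641 0.10933485] [0.50336109 0.1192688  0.08876645] [0.5286069  0.13629589 0.11753033]
0.11549422169779826 ((517.1178588867188, 127.8555908203125), (25.293197631835938, 13.333905220031738), 11.48791790008545)
```

View pics/end.png

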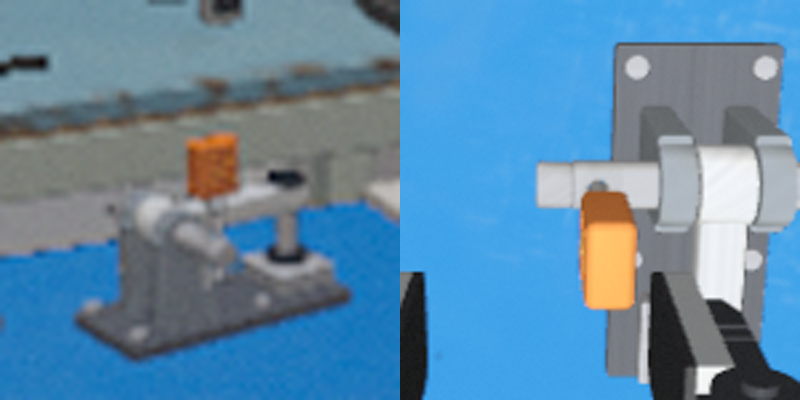

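The clip stands upright in the pin, with the orange grip at side crop (212,165) and wrist crop (608,255). Its yaw is 11.5°. The grip top reads 0.1155 m, and with the roughly 1.5 mm depth bias seen earlier the tip is about 37 mm above the desk. The snap was felt, so I hand in.

```bash
python3 -c "
from cell import env
print(env.finish_job())"
```

```text
the job is handed in; nothing more can be done
None
```

I threaded the R-clip through the pin's hole, felt the bow snap over, released the clip upright and home (tip about 37–38 mm above the desk), and handed the job in at about 18 s; the hand-in gave no verdict.

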